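# Open the burr mill whose cap may be left-threaded

### The arm

A 6-joint arm with a two-finger parallel gripper is mounted at the origin on the work surface. World frame = base frame: x ahead of the robot, y to its left, z up, the work surface at z = 0. Lengths are in m, angles in degrees, forces in N, time in s.
With the tool pointing down it reaches from about 0.25 to 0.725 m from the base axis. Payload 9.7 kg.
Tool frame: the origin (TCP) lies between the finger pads; the fingertips stand 25 mm ahead of it and the grasp point (between the pads) lies 6 mm ahead of it; z points along the fingers, y is the line along which they close (so a half turn about z gives the same grasp; the last joint's range is limited). The gripper opens to 85 mm and grips with 20 to 120 N. Pads are 22 mm wide; open, the fingers measure 114 mm over their backs; the gripper's body (76 mm by 85 mm) begins 54 mm behind the grasp point. The pads swing forward as they close: fully open they stand 13 mm farther back than shut.
Start: joints at [-69.099, 4.979, 10.078, 95.1, 0, 90], TCP at [0.196, -0.514, 0.256] pointing down, gripper open.
Joint ranges: [-179.16, 179.16], [-48.56, 103.87], [-65.8, 70.77], [-126.05, 130.52], [-82.76, 87.17], [-180, 180]. Speed limits (degrees/s): [127.2, 127.2, 147.25, 180, 180, 180].

### API

Orientations are given as [roll, pitch, yaw] about the fixed x, y, z axes, in that order (R = Rz(yaw) Ry(pitch) Rx(roll)).
In Python, from workcell import bot, imaging gives the robot as it stands (bot), with the cameras (imaging).
- The arm moves only by the tool drive_effector, called after ">>>" as name(argument=value, ...) on one line, values as JSON. Schema: {"type":"object","properties":{"segments":{"type":"array","items":{"type":"array","prefixItems":[{"type":"array","items":{"type":"number"},"minItems":3,"maxItems":3},{"type":"number"},{"type":"number"}],"minItems":3,"maxItems":3},"minItems":1,"maxItems":5},"squeeze":{"type":"number"},"only":{"type":"string"},"quiet":{"type":"boolean"},"lines":{"type":"string"}},"required":["segments"],"additionalProperties":false}. segments is a list of rows, 1 to 5 of them, each written [[dx, dy, dz], turn, opening]: dx, dy, dz in normalised numbers (1 is 50 cm), then a turn about the tool's z in shares of 180 degrees (1.0 is 180 degrees), then the finger opening in m; each row is the pose to reach, as a shift and turn from the pose commanded when the call began, along the tool's axes at that moment; what a row does not reach only later rows make up. A row lasts 1/12 s, in which the tool goes at most 0.0417 m and 7.16 degrees, less where a joint would pass 70% of its speed; a pose out of reach is approached as far as the arm can. The fingers move at their own pace and stop on an object; squeeze is the grip in N (left out, the last holds). Time passes only in rows, so rows that do not move let the fingers close. The tool returns the time, the measured TCP pose, the force, the opening and the grip force at its end. only (a regular expression) keeps the lines of the reply that match it, lines (a string "A,B") keeps lines A to B, and quiet returns only ok. Input that does not fit is refused with a message, and nothing moves.
- bot.get_obs(): the state, without advancing time (a new reading comes with each control period).
- imaging.camera(name): name is "scene" or "top" or "wrist"; returns the picture (420x560x3 uint8, blue, green, red); there is no depth.
- imaging.camera_info(name): a dict with "mtx" (3x3 intrinsics, pixels), "extrinsics" (4x4, takes a point from camera to world coordinates). Camera axes: x right, y down, z forward; pixel columns grow to the right and rows downward; lengths in m; the calibration is good to about 2 mm. A picture is of the moment at which its call begins: read the wrist's pose just before it. camera_info takes no time and is no camera call; for the wrist camera it gives the pose at the moment of the call.
- bot.job_done(): hands the job in; it is judged then, once.
The state is a dict: "time": time; "q": joint angles; "qd": joint speeds; "joint_efforts": joint torques, N m; "ee_pos": TCP position; "tcp_rot": TCP orientation; "wrist_force": force on the tool from outside, world axes, zero at the start; "torque": the same for the moment, N m; "opening": finger opening in m; "grasp_force": force on a finger pad.
Only numpy, scipy, OpenCV 4.12 (cv2) and the standard library are available. Lean on these libraries where they do the work, as an engineer would, in place of code of your own. Each camera call takes 0.05 s, during which the arm holds its last target. There are 200 camera calls.

### The job

The burr mill on the island needs cleaning, but nobody remembers whether its cap has a right-hand or a left-hand thread. Take the cap by its red wing and try loosening it both ways; it stops at once the wrong way, and comes free after about an eighth of a turn the right way. Lift the cap off, well clear of the mill, and finish still gripping it upright and still above the drum; leave the mug, the spice jar and the bowl where they are.

Things in the scene. Friction and masses are not known exactly. Their poses are not given: they have to be found in the camera images.
- mill: countertop burr mill, fixed: white base plate 150 x 290 mm, 24 mm thick; aluminium drum of 80 mm diameter, its rim 110 mm above the island; white motor block 112 x 100 mm, 161 mm high, centred 145 mm along the mill's +y from the drum's axis. Origin on the drum's axis at the island's surface; z up; yaw varies by up to 0.6 rad either way.
- neck (a point): middle of the drum's mouth, on its axis at the rim, 110 mm above the island; axes as the mill's. Wrong way: the cap meets a hard stop 0.12 rad from the mill's x. Right way (counter-clockwise from above in some mills, clockwise in others, not visible): it turns easily to 0.785 rad from the mill's x; there it lifts straight out (give or take 0.07 rad); hard stop at 0.855 rad.
- cap: black disc of 68 mm diameter, 8 mm thick, lying on the drum's mouth, with a red wing standing on it. 0.10 to 0.20 kg. Origin at the middle of the disc's underside; z up, x along the wing; at the start its x lies within 0.06 rad of the mill's x. About 1 mm of sideways play in the drum.
- wing (a point): middle of the cap's red wing, the place to grip, 26 mm above the disc's underside: a bar 46 mm long (along the cap's x), 14 mm thick (along its y), from 8 to 38 mm above the disc's underside; gripped across its 14 mm
- cross (a point): middle of the steel cross bar under the cap, 14 mm below the disc's underside: 34 mm along the cap's x, 12 mm wide, 8 mm high, hidden in the drum at the start; it locks the cap to within 2 mm of lift until turned loose, and its underside is 18 mm below the disc
- mug: blue mug, 76 mm wide, 92 mm high, origin at the middle of its underside; bystander
- spice_jar: amber glass jar with green lid, 48 mm wide, 100 mm high, origin at the middle of its underside; bystander
- bowl: white bowl, 110 mm wide, 50 mm high, origin at the middle of its underside; bystander

How it is judged (in metres and radians):
On the way:
1. the cap is turned loose, more than 0.5 rad from the mill's x, while it still sits on the drum (angle between the x axis of cap and the x axis of mill, either way round above 0.5 rad and z of cap in the frame of neck below 0.007 m), for 0.05 s.
At the end, for the whole second after the job is handed in: the cap is held by the fingers, its disc at least 40 mm above the drum's rim, within 70 mm of the drum's axis sideways, upright within 0.3 rad, still (under 30 mm/s) and not resting on the mill; the mug, jar and bowl were never pushed more than 25 mm or tipped (z of cap in the frame of neck above 0.04 m and horizontal distance between cap and neck below 0.07 m and angle between cap's own z axis and vertical below 0.3 rad and contact force between the fingers and cap above 1 N and contact force between cap and mill below 0.1 N and linear speed of cap below 0.03 m/s); the arm keeps its last pose, push and grip.
It fails at once if the mug is disturbed (distance of mug from where it was at the start of the episode above 0.025 m or angle between mug's own z axis and vertical above 0.4 rad).
It fails at once if the spice jar is disturbed (distance of spice_jar from where it was at the start of the episode above 0.025 m or angle between spice_jar's own z axis and vertical above 0.4 rad).
It fails at once if the bowl is disturbed (distance of bowl from where it was at the start of the episode above 0.025 m or angle between bowl's own z axis and vertical above 0.4 rad).
It also fails if it takes over 38 s, if anything falls off the work surface, if the arm or the gripper's body presses on something with over 40 N, if the wrist force passes 120 N, or if a joint passes its speed limit or range.

## Working session

There is one attempt and no reset: what is moved stays moved. The work goes in short steps, Python scripts to look and compute and a tool call to move; the robot and the scene stay as the last step left them, time stands still between calls to the robot, and variables do not carry over. Pictures are saved under pics/ and viewed, at most 10 in all, crops included, and the job is handed in when it is done.

```bash
mkdir -p pics; ls; python3 - <<'E'
from workcell import bot, imaging
import cv2
for n in("top","scene"):
    cv2.imwrite(f"pics/{n}1.png",imaging.camera(n)); i=imaging.camera_info(n); print(n,i["mtx"],i["extrinsics"])
o=bot.get_obs();print({k:o[k] for k in("time","ee_pos","tcp_rot","opening","q")})
E
```

```text
pics
workcell.py
top [[468.12673738   0.         286.17015883]
 [  0.         468.12673738 216.50265332]
 [  0.           0.           1.        ]] [[-4.96475327e-03 -9.96346836e-01  8.52545282e-02  4.92327652e-01]
 [-9.99987674e-01  4.94243019e-03 -4.72906245e-04 -9.62628284e-02]
 [ 4.98140869e-05 -8.52558253e-02 -9.96359093e-01  1.09275305e+00]
 [ 0.00000000e+00  0.00000000e+00  0.00000000e+00  1.00000000e+00]]
scene [[529.99145024   0.         279.84488514]
 [  0.         529.99145024 210.99729054]
 [  0.           0.           1.        ]] [[-0.3388277   0.56954907 -0.74887225  1.2699765 ]
 [ 0.94063254  0.18801383 -0.28259727  0.13855364]
 [-0.02015467 -0.8001654  -0.59944068  0.67859888]
 [ 0.          0.          0.          1.        ]]
{'time': 0.1, 'ee_pos': array([ 0.1961413 , -0.513647  ,  0.25565969]), 'tcp_rot': array([-1.79932129e+02,  1.34766037e-03,  2.09009915e+01]), 'opening': 0.08529546336083299, 'q': array([-6.90995004e+01,  5.00720027e+00,  1.00388334e+01,  9.50995043e+01,
       -1.34824207e-03,  8.99995097e+01])}
```

View pics/top1.png

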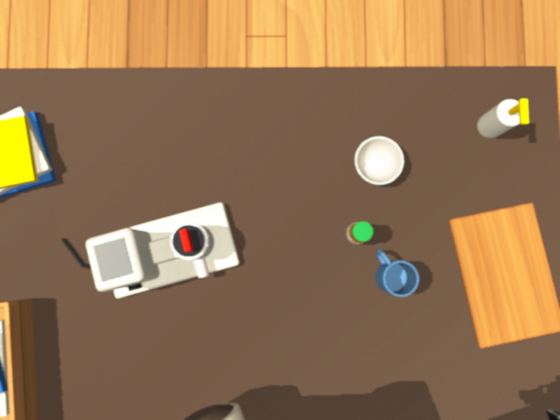

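View pics/scene1.png

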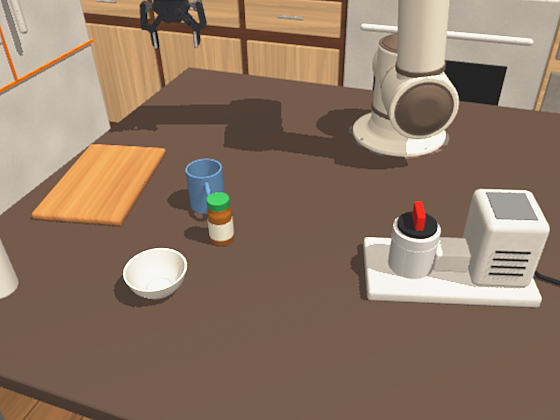

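The top view shows the mill's drum at about (188,241) with the red wing at (186,240) and the motor block to its left (world +y). The mug (400,278), jar (361,232) and bowl (380,160) are all off to the right. The scene view agrees, with the red wing at (420,216).

```bash
cat > h.py <<'E'
import numpy as np,cv2
from workcell import bot, imaging
def ray(info,px,z):
    E=np.array(info["extrinsics"]);d=E[:3,:3]@np.linalg.solve(info["mtx"],[px[0],px[1],1.]);c=E[:3,3]
    return c+d*(z-c[2])/d[2]
def redmask(im):
    b,g,r=[im[...,i].astype(int) for i in range(3)]
    return ((r>110)&(g<60)&(b<60)).astype(np.uint8)
E
python3 - <<'E'
from h import *
i=imaging.camera_info("top");im=cv2.imread("pics/top1.png")
m=redmask(im);n,l,s,c=cv2.connectedComponentsWithStats(m);print(s,c)
c4=im[195:305,75:250];cv2.imwrite("pics/topcrop.png",cv2.resize(c4,None,fx=4.5,fy=4.5,interpolation=cv2.INTER_CUBIC))
E
```

```text
[[     0      0    560    420 235011]
 [   180    228     12     24    189]] [[279.57552625 209.47544583]
 [185.58730159 240.03174603]]
```

View pics/topcrop.png

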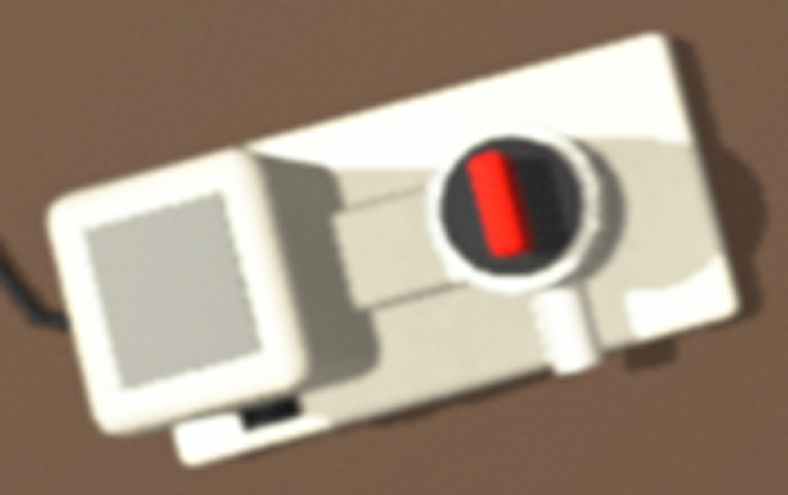

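The enlarged crop puts the disc's centre at (512,208) and the middle of the wing's top face at (497,204). The wing runs from (484,152) to (511,254), parallel to the plate's right edge, which runs from (665,40) to (738,310).

```bash
cat >> h.py <<'E'
def tool():
    from scipy.spatial.transform import Rotation as R
    o=bot.get_obs();return o,np.array(o["ee_pos"]),R.from_euler("xyz",o["tcp_rot"],degrees=True).as_matrix()
E
python3 - <<'E'
from h import *
i=imaging.camera_info("top");f=lambda x,y,z:ray(i,(75+(x+.5)/4.5-.5,195+(y+.5)/4.5-.5),z)
print("disc",f(512,208,.118),"wing",f(497,204,.148))
a=f(511,254,.148);b=f(484,152,.148);d=b-a;print("wing yaw",np.degrees(np.arctan2(d[1],d[0])))
d=f(665,40,.024)-f(738,310,.024);print("mill yaw",np.degrees(np.arctan2(d[1],d[0])))
w=(f(512,208,.118)+f(497,204,.148))/2
o,p,R=tool();print(R.T@(np.r_[w[:2],.20]-p))
E
```

```text
disc [0.52593642 0.10696563 0.118     ] wing [0.5267269 0.1074566 0.148    ]
wing yaw 15.530497919071239
mill yaw 15.376920554605396
[ 0.5299583  -0.46214157  0.05619471]
```

Units first: shifts go in shares of 50 cm and turns go in shares of 180 degrees. So 0.155 m is 0.31, -0.135 m is -0.27.

>>> drive_effector(segments=[[[0.062,-0.054,0],0,0.085],[[0.124,-0.108,0],0,0.085],[[0.186,-0.162,0],0,0.085],[[0.248,-0.216,0],0,0.085],[[0.31,-0.27,0],0,0.085]], squeeze=50)

```text
time: 0.52
ee_pos: [0.2931, -0.3306, 0.2559]
tcp_rot: [-180.0, 0.0, 20.9]
wrist_force: [0.8, -0.7, 0.6]
opening: 0.0849
grasp_force: 0.0
```

>>> drive_effector(segments=[[[0.062,-0.054,0],0,0.085],[[0.124,-0.108,0],0,0.085],[[0.186,-0.162,0],0,0.085],[[0.248,-0.216,0],0,0.085],[[0.31,-0.27,0],0,0.085]])

```text
time: 0.93
ee_pos: [0.3898, -0.149, 0.2562]
tcp_rot: [180.0, -0.0, 20.9]
wrist_force: [1.4, 0.1, -0.7]
opening: 0.0848
grasp_force: 0.0
```

>>> drive_effector(segments=[[[0.062,-0.054,0],0,0.085],[[0.124,-0.108,0],0,0.085],[[0.186,-0.162,0],0,0.085],[[0.248,-0.216,0],0,0.085],[[0.31,-0.27,0],0,0.085]])

```text
time: 1.35
ee_pos: [0.4865, 0.0326, 0.2561]
tcp_rot: [180.0, 0.0, 20.9]
wrist_force: [0.5, -1.2, 0.5]
opening: 0.085
grasp_force: 0.0
```

```bash
python3 - <<'E'
from h import *
o,p,R=tool();print(o["tcp_rot"],R.T@(np.array([.5263,.1072,.20])-p))
E
```

```text
[1.79998078e+02 6.79019683e-03 2.09195411e+01] [ 0.06381486 -0.05543641  0.05608737]
```

Scaled: 0.064 m is 0.128, -0.055 m is -0.11, 5.5 degrees is 0.0306.

>>> drive_effector(segments=[[[0.062,-0.054,0],0,0.085],[[0.128,-0.11,0.02],0.0306,0.085],[[0.128,-0.11,0.06],0.0306,0.085],[[0.128,-0.11,0.06],0.0306,0.085]])

```text
time: 1.68
ee_pos: [0.5258, 0.1065, 0.2218]
tcp_rot: [-180.0, 0.4, 15.6]
wrist_force: [-0.7, -0.5, -0.8]
opening: 0.0853
grasp_force: 0.0
```

```bash
python3 - <<'E'
from h import *
o,p,R=tool();i=imaging.camera_info("wrist");im=imaging.camera("wrist");cv2.imwrite("pics/w1.png",im)
print(i["mtx"],i["extrinsics"],p)
n,l,s,c=cv2.connectedComponentsWithStats(redmask(im));print(s[1:],c[1:])
for h,pt in (((.118),(.526,.107,.118)),):
    E=np.linalg.inv(i["extrinsics"]);q=i["mtx"]@(E@[*pt,1])[:3];print(q/q[2])
E
```

```text
[[345.83030016   0.         280.31320045]
 [  0.         345.83030016 207.69092153]
 [  0.           0.           1.        ]] [[ 2.69922487e-01 -9.26912096e-01 -2.60721723e-01  5.90536995e-01]
 [-9.62882026e-01 -2.59773047e-01 -7.33223558e-02  1.24335234e-01]
 [ 2.34902014e-04  2.70835614e-01 -9.62625584e-01  3.38989062e-01]
 [ 0.00000000e+00  0.00000000e+00  0.00000000e+00  1.00000000e+00]] [0.52575319 0.10648578 0.22179433]
[[ 265  182   24   80 1053]
 [ 272  204    1    1    1]] [[277.01709402 228.29059829]
 [272.         204.        ]]
[279.14441864 214.39043515   1.        ]
```

View pics/w1.png

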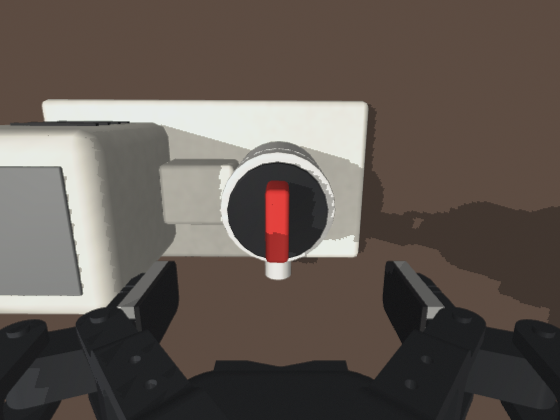

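The wrist view shows the disc at about (277,212), within 1-2 mm of the prediction. The wing is vertical in the picture, so the jaws are aligned with it, and the open fingers will clear the motor block.

Scaled: 0.075 m is 0.15, -0.001 m is -0.002.

>>> drive_effector(segments=[[[0.002,-0.002,0.06],0,0.085],[[0.002,-0.002,0.11],0,0.05],[[0.002,-0.002,0.144],0,0.04],[[0.002,-0.002,0.15],0,0.03],[[0.002,-0.002,0.15],0,0.03]], squeeze=60)

```text
time: 2.15
ee_pos: [0.5264, 0.1048, 0.1517]
tcp_rot: [180.0, 0.0, 15.4]
wrist_force: [-0.1, 0.3, 0.2]
opening: 0.0381
grasp_force: 0.0
```

>>> drive_effector(segments=[[[0,0,0],0,0.0],[[0,0,0],0,0.0],[[0,0,0],0,0.0],[[0,0,0],0,0.0],[[0,0,0],0,0.0]])

```text
time: 2.57
ee_pos: [0.5273, 0.107, 0.1539]
tcp_rot: [-179.9, -0.2, 15.5]
wrist_force: [-3.5, 6.3, 5.4]
opening: 0.0124
grasp_force: 61.9
```

The grip is a bit high on the wing because the closing pads pushed the arm up. I'll regrasp lower.

Scaled: 0.005 m is 0.01, 0.003 m is 0.006.

>>> drive_effector(segments=[[[0,0,0],0,0.03],[[0,0,0],0,0.03],[[0,0,0.006],0,0.03],[[0,0,0.01],0,0.03],[[0,0,0.01],0,0.03]])

```text
time: 2.98
ee_pos: [0.5269, 0.1057, 0.1458]
tcp_rot: [180.0, 0.0, 15.4]
wrist_force: [0.1, 0.3, -0.1]
opening: 0.0299
grasp_force: 0.0
```

>>> drive_effector(segments=[[[0,0,0],0,0.0],[[0,0,0],0,0.0],[[0,0,0],0,0.0],[[0,0,0],0,0.0],[[0,0,0],0,0.0]])

```text
time: 3.4
ee_pos: [0.5267, 0.1069, 0.1465]
tcp_rot: [-179.9, -0.0, 15.5]
wrist_force: [-2.1, 5.7, 1.9]
opening: 0.013
grasp_force: 61.7
```

```bash
python3 - <<'E'
from h import *
o=bot.get_obs();print(o["torque"],o["wrist_force"],o["q"])
E
```

```text
[1.39447387 0.55521061 0.05512539] [-2.13212214  5.67100845  1.93810225] [ 1.14085893e+01  2.48436444e+00 -4.67749919e+00  8.28382794e+01
  1.42659691e-01  1.75954174e+02]
```

Joint 6 is at 176°, so there is no room to turn clockwise from here, but plenty counter-clockwise. I'll try counter-clockwise (negative tool turn) first, gently.

Scaled: -0.0015 m is -0.003, -11 degrees is -0.0611.

>>> drive_effector(segments=[[[0,-0.003,0],-0.0167,0],[[0,-0.003,0],-0.0333,0],[[0,-0.003,0],-0.05,0],[[0,-0.003,0],-0.0611,0],[[0,-0.003,0],-0.0611,0]])

```text
time: 3.82
ee_pos: [0.5266, 0.1073, 0.1463]
tcp_rot: [180.0, 0.0, 26.5]
wrist_force: [1.5, -0.5, -1.0]
opening: 0.0128
grasp_force: 61.6
```

```bash
python3 - <<'E'
from h import *
o=bot.get_obs();print(o["torque"],o["q"][5])
E
```

```text
[ 0.057215   -0.06826003 -0.00378353] 165.02611688622528
```

Scaled: -8 degrees is -0.0444.

>>> drive_effector(segments=[[[0,0,0],-0.0222,0],[[0,0,0],-0.0444,0],[[0,0,0],-0.0444,0]])

```text
time: 4.07
ee_pos: [0.5266, 0.1073, 0.1463]
tcp_rot: [180.0, 0.0, 34.5]
wrist_force: [-0.0, 0.5, -0.3]
opening: 0.013
grasp_force: 61.5
```

```bash
python3 - <<'E'
from h import *
o=bot.get_obs();print(o["torque"],o["q"][5])
im=imaging.camera("wrist");cv2.imwrite("pics/w2.png",im)
E
```

```text
[ 0.0522884  -0.09844089  0.02669047] 157.01031996769285
```

View pics/w2.png

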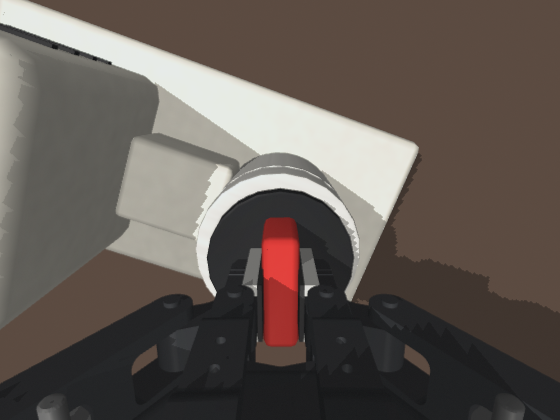

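The wing (281,280) is still aligned with the fingers while the mill has rotated about 19° in the picture, so the cap is turning freely. Counter-clockwise is the right way. I'll go on to 45° from the mill's x, which is about 60.4° of yaw.

Scaled: -26 degrees is -0.1444.

>>> drive_effector(segments=[[[0,0,0],-0.0361,0],[[0,0,0],-0.0722,0],[[0,0,0],-0.1083,0],[[0,0,0],-0.1444,0],[[0,0,0],-0.1444,0]])

```text
time: 4.53
ee_pos: [0.5266, 0.1073, 0.1463]
tcp_rot: [-180.0, -0.0, 60.5]
wrist_force: [-0.0, 2.0, -0.1]
opening: 0.013
grasp_force: 61.5
```

```bash
python3 - <<'E'
from h import *
o=bot.get_obs();print(o["torque"],o["q"][5],o["tcp_rot"])
E
```

```text
[ 0.10303835 -0.01306035  0.00782004] 130.99855321285935 [-1.79997342e+02 -5.06085437e-03  6.05184652e+01]
```

Now lift gently and watch the force.

Scaled: -0.008 m is -0.016, -0.005 m is -0.01.

>>> drive_effector(segments=[[[0,0,-0.004],0,0],[[0,0,-0.01],0,0],[[0,0,-0.016],0,0],[[0,0,-0.016],0,0]])

```text
time: 4.87
ee_pos: [0.5269, 0.1074, 0.1551]
tcp_rot: [180.0, -0.0, 60.3]
wrist_force: [-0.7, 0.4, -1.0]
opening: 0.0123
grasp_force: 61.3
```

Scaled: -0.07 m is -0.14, -0.06 m is -0.12.

>>> drive_effector(segments=[[[0,0,-0.024],0,0],[[0,0,-0.054],0,0],[[0,0,-0.09],0,0],[[0,0,-0.12],0,0],[[0,0,-0.14],0,0]])

```text
time: 5.28
ee_pos: [0.5269, 0.1074, 0.2268]
tcp_rot: [179.9, -0.1, 60.4]
wrist_force: [0.1, -0.1, -0.6]
opening: 0.0128
grasp_force: 61.3
```

>>> drive_effector(segments=[[[0,0,0],0,0],[[0,0,0],0,0],[[0,0,0],0,0],[[0,0,0],0,0]])

```text
time: 5.62
ee_pos: [0.5263, 0.1073, 0.2232]
tcp_rot: [-179.9, 0.1, 60.4]
wrist_force: [0.4, -0.1, -1.9]
opening: 0.0127
grasp_force: 61.3
```

```bash
python3 - <<'E'
from h import *
cv2.imwrite("pics/s2.png",imaging.camera("scene"))
E
```

```text
(no output)
```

View pics/s2.png

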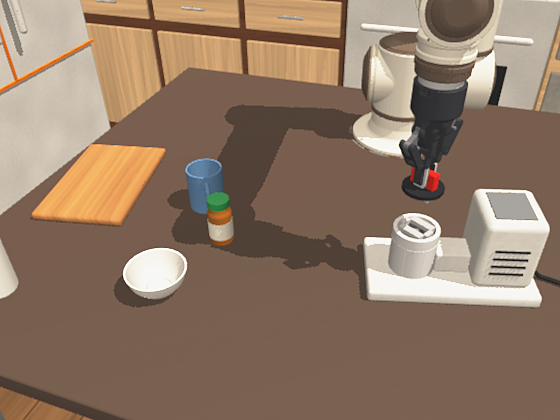

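The cap (424,187) is off, upright and well clear above the open drum (415,225). The mug, jar and bowl have not moved.

```bash
python3 -c "
from workcell import bot, imaging
print(bot.job_done())"
```

```text
the job is handed in; nothing more can be done
None
```

The mill's cap loosened counter-clockwise on the first try, so I never tried the clockwise direction; I turned it 45°, lifted it about 75 mm, and handed the job in with the cap gripped upright over the drum and the mug, jar and bowl untouched.

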